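# Let the probe down through the guard window

## Robot

A 6-joint arm with a two-finger parallel gripper is mounted at the origin on the work surface. World frame = base frame: x ahead of the robot, y to its left, z up, the work surface at z = 0. Lengths are in mm, angles in rad, forces in N, time in s.
With the tool pointing down it reaches from about 350 to 775 mm from the base axis. Payload 7.3 kg.
Tool frame: the origin (TCP) lies midway between the tips of the shut fingers; the grasp point (between the pads) lies 19 mm behind it (bot.hold_point_z is the distance from the TCP to the grasp point, in mm); z points along the fingers, y is the direction in which the jaws open and shut (so a half turn about z gives the same grasp; the last joint's range is limited). The gripper opens to 92 mm and grips with 3 to 60 N. Pads are 19 mm wide; open, the fingers measure 130 mm over their backs; the gripper's body (75 mm by 190 mm) begins 47 mm behind the grasp point.
Start: joints at [-1.368, 0.342, 1.524, -0, 1.275, -0.146], TCP at [179.452, -493.398, 226.741] pointing down, gripper open.
Joint ranges: [-2.53, 2.53], [-0.77, 2.02], [0.04, 2.7], [-1, 4.14], [0.28, 2.66], [-3.11, 3.11]. Speed limits (rad/s): [2.57, 2.57, 3.14, 3.14, 3.14, 3.14].

## Interface

Orientations are given as [roll, pitch, yaw] about the fixed x, y, z axes, in that order (R = Rz(yaw) Ry(pitch) Rx(roll)).
In Python, from plant import bot gives the robot as it stands.
- The arm moves only by the tool servo_tool, never from a script. Its argument "series" is a list of rows, each a list of 5 numbers: the opening, from 0 (shut) to 1 (fully open), then the shift along the tool's x, y, z each as a share of 50 mm, from -1 to 1, then the turn about the tool's z as a share of 90 degrees, from -1 to 1. In form: [[gripper, tx, ty, tz, spin], ...]. A call has 1 to 20 rows; each row shifts and turns the commanded pose from where the row before left it, along the tool's axes as they then stand; what a row does not reach is not made up. A row lasts 1/8 s, in which the tool goes at most 62.5 mm and 10.7 degrees, less where a joint would pass 70% of its speed; a pose out of reach is approached as far as the arm can. A call with a number of a shift or a turn outside -1 to 1 is refused whole. A call with a gripper value outside its range is refused whole. The fingers move at their own pace and stop on an object; the grip force is fixed at half the most. Time passes only in rows, so rows that do not move let the fingers close. It gives the time, the measured TCP pose, the force and the opening at its end, in the units of the state.
- bot.get_obs(): the state, without advancing time (a new reading comes with each control period).
- bot.capture(name): name is "side" or "top" or "wrist"; returns the picture (384x512x3 uint8, red, green, blue); there is no depth.
- bot.camera_model(name): a dict with "mtx" (3x3 intrinsics, pixels), "world_from_camera" (4x4, takes a point from camera to world coordinates). Camera axes: x right, y up, looking along -z (the intrinsics and any distortion apply to the point x, -y, -z); pixel columns grow to the right and rows downward; lengths in mm; the calibration is good to about 2 mm. The wrist camera is an equidistant fisheye: a pixel r from the principal point sees the ray r / f radians off the axis. A picture is of the moment at which its call begins: read the wrist's pose just before it. camera_model takes no time and is no camera call; for the wrist camera it gives the pose at the moment of the call.
- bot.close_job(): hands the job in, once; it reports no verdict.
Trained networks look in the newest picture that a camera, given by its name, has taken for a name from the list of things; names that differ only in an ending like _2 or _b are one class to them, and where a whole thing is asked for, a point or a joint stands for the part that bears it (a point fixed in the world has none). Each returns a list of dicts, best first, with "p" (0 to 1); they miss things now and then, are a little off and sometimes report something else, mostly with a low value. They report only what shows in the picture. A call takes as long as a camera call.
- bot.outline_of(camera, label): "mask" (384x512 bool, what is visible of it).
- bot.pinpoint(camera, label): "point" ([x, y, z] in mm, in the coordinates of the camera as it stood for that picture, good to about 4 mm: a listed point, or the origin of a listed thing).
The state is a dict: "time": time; "joint_positions": joint angles; "dq": joint speeds; "tau": joint torques, N m; "tool_pos": TCP position; "tcp_rot": TCP orientation; "contact_force": force on the tool from outside, world axes, zero at the start; "moment": the same for the moment, N m; "grip_width": finger opening in mm.
Only numpy, scipy, OpenCV 4.12 (cv2) and the standard library are available. Lean on these libraries where they do the work, as an engineer would, in place of code of your own. Each camera call takes 0.05 s, during which the arm holds its last target.

## Task

On the wafer probe station, use the fingertips to push the shutter on top of the guard box fully open by its lip, then reach down through the window it uncovers and press the lever fully down, so that the probe comes down on the wafer. Do not touch the guard itself, neither its top nor the edges of the window, going in or coming out. Leave the dish, loupe, bottle and screwdriver undisturbed, leave the shutter open and the lever down, and finish clear of everything.

Things in the scene. Friction and masses are not known exactly. Their poses are not given: they have to be found in the camera images.
- guard: fixed grey metal guard box. Origin on the work surface straight under the window's centre; z up, x towards the wafer chuck, y the way the shutter opens. Box spans x -75..75, y -85..132 mm; flat top at z = 100 mm, with 2 guide strips 8 mm high along y at x = +-56 mm (y -45..131). Lip, window and pad are all at x = 0. Probe (85 mm high) and chuck (46 mm) stand at x = 80..220 mm
- window (a point): centre of the window in the guard's top plate, at the plate's upper face (100 mm above the work surface); axes as guard. The window is 76 mm along x by 76 mm along y, the plate 5 mm thick. The lever lies below it.
- lip (a point): centre of the upright push face of the shutter's lip; axes as guard, face looks to -y. Shutter: bright metal plate 104 (x) by 84 mm (y), its upper face 4.6 mm above the guard's top. Lip: wedge along its -y edge, 100 mm wide, 30 mm high, upright at -y, sloping at +y: push it, it cannot be gripped. Point 20 mm above guard's top; at joint 0 it is at y = -42 mm from the window's centre
- shutter (a joint): how far the shutter is pushed open along +y (m): 0 = shut over the window, 0.084 = fully open against its stop, window quite free. It starts at 0 to 0.02, slides with about 2 N of friction and stays where it is left.
- pad (a point): centre of the upper face of the lever's pad, a flat bright disc 36 mm across, level when up. Up, it is under the window's centre, 22 mm below the guard's top; fully down about 39 mm below it. A 10 mm rod runs from the pad towards +x (axes of guard) to the pivot 58 mm away.
- lever (a joint): angle of the lever (rad): 0 = up, 0.30 = fully down against its stop. It starts at 0 to 0.08, yields to about 2 to 3 N on the pad and stays where it is left; the probe goes down with it.
- dish: bystander: shut glass dish, 84 mm across, 18 mm high, origin at the centre of its underside; stands on the work surface beside the guard
- loupe: bystander: black eye loupe, 38 mm across, 42 mm high, origin at the centre of its underside; stands on the work surface
- bottle: bystander: small amber bottle, 34 mm across, 75 mm high, origin at the centre of its underside; stands on the work surface
- driver: bystander: screwdriver with grey handle, 170 mm long, lying on the work surface along its own x, origin at its underside

How it is judged (in metres and radians):
On the way, in this order (a step that is already met when the one before it is completed fails the run):
1. the shutter is pushed fully open (at least 78 of 84 mm) (value of joint shutter above 0.078 m), for 0.2 s.
2. the lever is pressed fully down (at least 0.27 of 0.30 rad) (value of joint lever above 0.27 rad), for 0.2 s.
At the end, for the whole second after the job is handed in: The shutter stands at least 78 mm open (of 84), the lever rests at 0.27 rad or more (of 0.30), and the dish, loupe, bottle and screwdriver are within 10 mm of where they began (value of joint shutter above 0.078 m and value of joint lever above 0.27 rad and velocity of joint lever below 0.05 rad/s and distance of each of dish, loupe, bottle, driver from where it was at the start of the episode below 0.01 m); the robot touches nothing.
It fails at once if the fingers or the arm touch the guard (more than 0.3 N) (contact force between any of the fingers, the arm and guard above 0.3 N).
It fails at once if a bystander is moved by more than 10 mm or tipped (distance of any of dish, loupe, bottle, driver from where it was at the start of the episode above 0.01 m or angle between any of dish, loupe, bottle's own z axis and vertical above 0.3 rad).
It fails at once if the shutter or the lever is worked with the arm or the gripper's body instead of the fingers (contact force between the arm and shutter above 0.5 N or contact force between the arm and lever above 0.5 N).
It also fails if it takes over 42 s, if anything falls off the work surface, if the arm or the gripper's body presses on something with over 40 N, if the wrist force passes 120 N, or if a joint passes its speed limit or range.

## Working session

There is one attempt and no reset: what is moved stays moved. The work goes in short steps, Python scripts to look and compute and a tool call to move; the robot and the scene stay as the last step left them, time stands still between calls to the robot, and variables do not carry over. Pictures are saved under pics/ and viewed, and the job is handed in when it is done.

Besides the shell and the picture viewer there is one more tool, called after "Emit:" by a JSON object that holds its "api" and its "payload". servo_tool: Moves the arm, as the interface text tells. Shift numbers are shares of 50 mm and turn numbers shares of 90 degrees, none past 1 either way. Its arguments: {"type":"object","properties":{"series":{"type":"array"}},"required":["series"]}

```bash
ls; mkdir -p pics; cat > h.py <<'E'
import numpy as np, cv2
from plant import bot
def w(cam,p,M=None):
    M=bot.camera_model(cam)["world_from_camera"] if M is None else M
    return (np.array(M)@np.r_[p,1])[:3]
E
python3 - <<'E'
from h import *
np.set_printoptions(precision=1,suppress=True)
o=bot.get_obs();print(o)
for c in ["side","top","wrist"]:
    M=np.array(bot.camera_model(c)["world_from_camera"])
    im=bot.capture(c);cv2.imwrite(f"pics/{c}0.png",im[:,:,::-1])
    for l in ["guard","window","lip","pad","dish","loupe","bottle","driver"]:
        r=bot.pinpoint(c,l)
        print(c,l,[(round(d["p"],2),w(c,d["point"],M)) for d in r[:2]])
print(bot.get_obs()["time"])
E
```

```text
pics
{'time': 0.0, 'joint_positions': array([-1.4,  0.3,  1.5, -0. ,  1.3, -0.1]), 'dq': array([-0., -0.,  0., -0.,  0.,  0.]), 'tau': array([ -0. , -43.1, -24.4,   0.1,   0.1,  -0. ]), 'tool_pos': array([ 179.4, -493. ,  226.1]), 'tcp_rot': array([-3.1, -0. ,  0.3]), 'contact_force': array([ 0.2, -0.8, -0. ]), 'moment': array([-0.,  0.,  0.]), 'grip_width': 91.507768161419}
side guard [(0.94, array([ 486.7, -109. ,    3.4])), (0.3, array([ 457.8, -294.1,   -2. ]))]
side window [(0.57, array([ 487. , -106.2,   97.5])), (0.15, array([ 605.8, -289.7,    2.2]))]
side lip [(0.57, array([ 485. , -144. ,  117.4]))]
side pad []
side dish [(0.45, array([ 460.1, -296.8,   -2.5]))]
side loupe [(0.65, array([ 610.6, -292.6,    1.9]))]
side bottle [(0.76, array([441.2,  84. ,   0.1]))]
side driver [(0.72, array([631. , 100.4,   1.1]))]
top guard [(0.48, array([447.1,  82.3,  -6.3]))]
top window [(0.67, array([ 457.8, -296.7,    1. ]))]
top lip [(0.71, array([ 491.9, -143.8,  118.2]))]
top pad []
top dish [(0.6, array([ 458.4, -294.2,    0.9]))]
top loupe [(0.73, array([ 613.1, -287.9,    0.1]))]
top bottle [(0.69, array([444.4,  83.5,  -3.7]))]
top driver [(0.71, array([633.3,  96.4,  -5.7]))]
wrist guard []
wrist window []
wrist lip []
wrist pad []
wrist dish []
wrist loupe []
wrist bottle []
wrist driver []
1.35
```

View pics/side0.png

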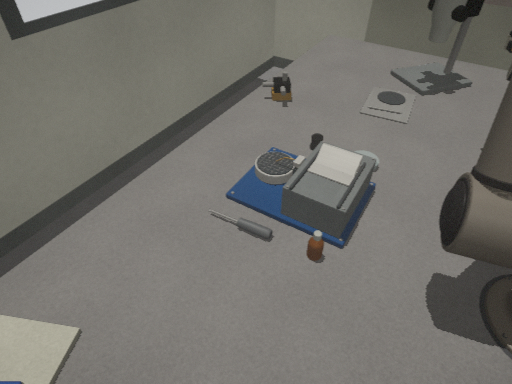

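View pics/top0.png

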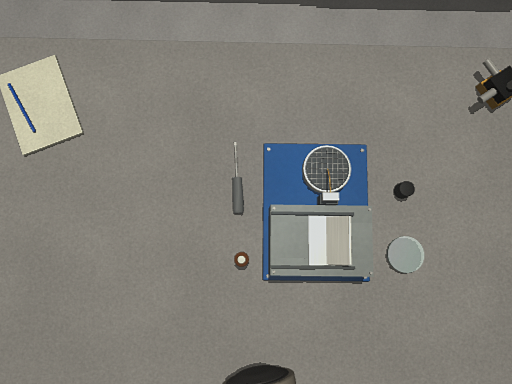

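```bash
cat >> h.py <<'E'
def proj(cam,P,M=None):
    m=bot.camera_model(cam);T=np.linalg.inv(np.array(m["world_from_camera"]))
    P=np.atleast_2d(P).astype(float);c=(T@np.c_[P,np.ones(len(P))].T)[:3];c=c*np.array([[1],[-1],[-1]])
    u=np.array(m["mtx"])@c;return (u[:2]/u[2]).T
def gw(P,o,yaw):
    P=np.atleast_2d(P).astype(float);c,s=np.cos(yaw),np.sin(yaw)
    return P@np.array([[c,s,0],[-s,c,0],[0,0,1]])+np.array([o[0],o[1],0])
def overlay(cam,src,out,o,yaw,j,box,s):
    im=cv2.imread(src);x0,y0,x1,y1=box
    im=cv2.resize(im[y0:y1,x0:x1],None,fx=s,fy=s,interpolation=cv2.INTER_CUBIC)
    raw=im.copy()
    def poly(P,col):
        p=(proj(cam,gw(P,o,yaw))-[x0,y0]+.5)*s
        cv2.polylines(im,[np.int32(p)],True,col,1)
    rect=lambda a,b,c,d,z:[[a,c,z],[b,c,z],[b,d,z],[a,d,z]]
    poly(rect(-75,75,-85,132,100),(0,0,255));poly(rect(-75,75,-85,132,0),(0,0,120))
    poly(rect(-52,52,-42+j,42+j,104.6),(0,255,0))
    poly([[-50,-42+j,100],[50,-42+j,100],[50,-42+j,130],[-50,-42+j,130]],(255,255,0))
    poly(rect(-38,38,-38,38,100),(255,0,255))
    cv2.imwrite(out,np.vstack([raw,im]) if raw.shape[1]>raw.shape[0]*1.3 else np.hstack([raw,im]))
E
python3 - <<'E'
from h import *
overlay("top","pics/top0.png","pics/t1.png",(487,-106),0,4,(255,190,385,290),6)
overlay("side","pics/side0.png","pics/s1.png",(487,-106),0,4,(220,130,390,240),4)
M=np.array(bot.camera_model("top")["world_from_camera"]);print(M.round(2), bot.camera_model("top")["mtx"])
print(np.array(bot.camera_model("side")["world_from_camera"]).round(2))
for c,b in (("top","pics/top0.png"),("side","pics/side0.png")):pass
E
```

```text
[[ 2.00000e-02  9.90000e-01 -1.40000e-01  4.59180e+02]
 [-1.00000e+00  2.00000e-02 -0.00000e+00  7.49900e+01]
 [ 0.00000e+00  1.40000e-01  9.90000e-01  1.09576e+03]
 [ 0.00000e+00  0.00000e+00  0.00000e+00  1.00000e+00]] [[466.47769796   0.         245.72988859]
 [  0.         466.47769796 187.64540947]
 [  0.           0.           1.        ]]
[[-8.5000e-01  3.6000e-01 -3.9000e-01  3.0050e+02]
 [-5.3000e-01 -5.7000e-01  6.3000e-01  5.5900e+02]
 [ 0.0000e+00  7.4000e-01  6.7000e-01  6.3286e+02]
 [ 0.0000e+00  0.0000e+00  0.0000e+00  1.0000e+00]]
```

```bash
python3 -c "
import cv2
for f in ('t1','s1'):
    i=cv2.imread(f'pics/{f}.png');print(i.shape);s=min(800/i.shape[1],600/i.shape[0],1);
    h=i.shape[0]//2
    cv2.imwrite(f'pics/{f}a.png',i[:h]) ;cv2.imwrite(f'pics/{f}b.png',i[h:])
"
```

```text
(600, 1560, 3)
(880, 680, 3)
```

```bash
python3 -c "
import cv2
i=cv2.imread('pics/t1.png');cv2.imwrite('pics/t1b.png',i[:,780:])
cv2.imwrite('pics/t1a.png',i[:,:780])"
```

```text
(no output)
```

View pics/t1b.png

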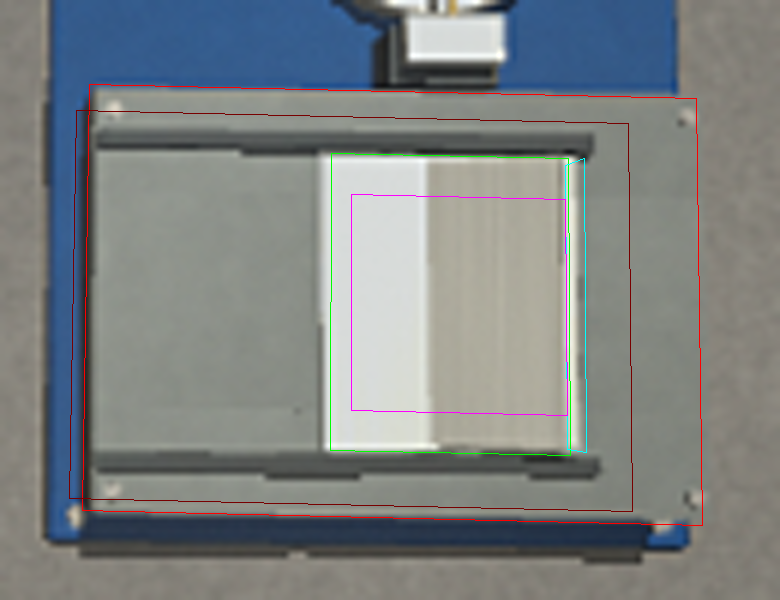

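View pics/t1a.png

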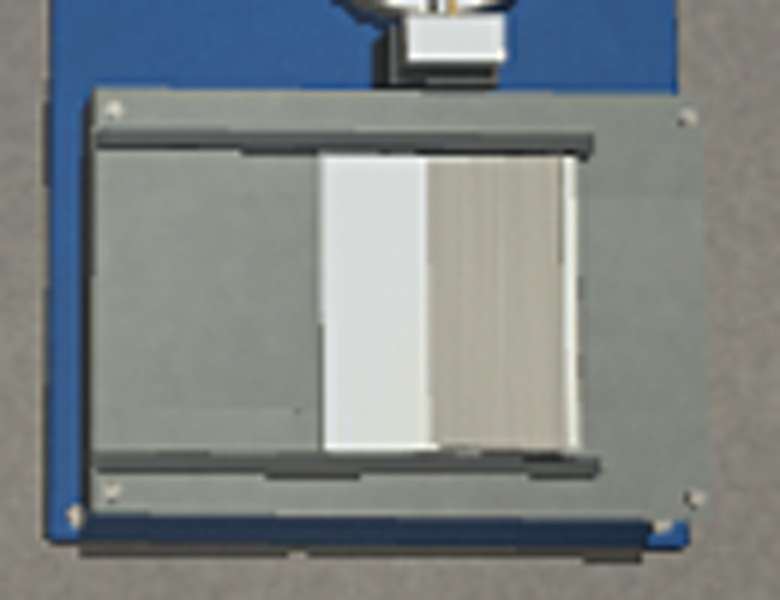

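View pics/s1b.png

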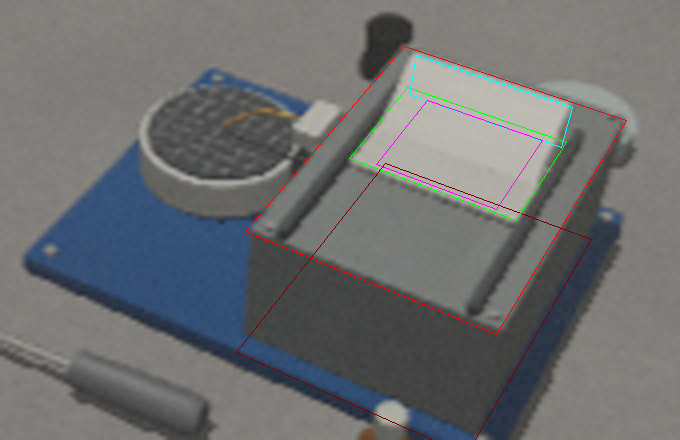

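View pics/s1a.png

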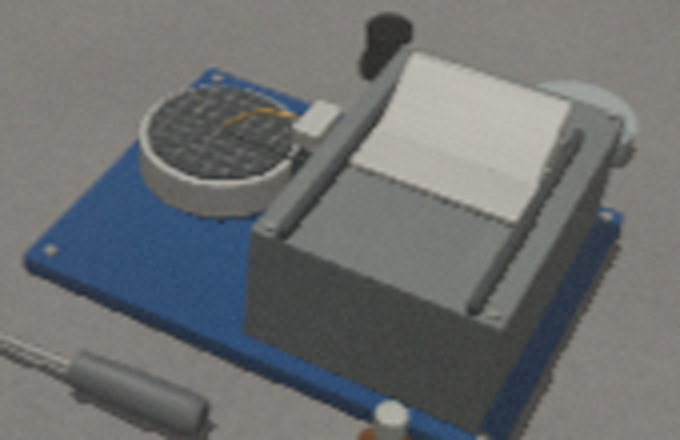

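Emit:
{"api": "servo_tool", "payload": {"series": [[0,0,0,0,-0.11],[0,0,0,0,-0.11],[0,0,0,0,-0.11],[0,0,0,0,-0.11],[0,0,0,0,-0.11],[0,0,0,0,-0.11],[0,0,0,0,-0.11],[0,0,0,0,0],[0,0,0,0,0]]}}

```text
time: 2.48
tool_pos: [179.5, -493.4, 226.7]
tcp_rot: [3.142, 0.0, 1.555]
contact_force: [0.1, 0.1, -0.3]
grip_width: 6.5
```

```bash
python3 -c "
from h import *
o=bot.get_obs();print(o['tool_pos'],o['tcp_rot'],o['joint_positions'],o['grip_width'],o['contact_force'])"
```

```text
[ 179.46556322 -493.39963953  226.7489571 ] [3.14154847e+00 9.33640586e-05 1.55498993e+00] [-1.36798972e+00  3.41997439e-01  1.52407964e+00  2.39165709e-05
  1.27541485e+00 -1.35219029e+00] 6.5389231432546895 [ 0.08693393  0.06394831 -0.26975668]
```

Emit:
{"api": "servo_tool", "payload": {"series": [[0,0.4,0.4,0,-0.01],[0,0.6,0.6,0,0],[0,0.6,0.6,0,0],[0,0.6,0.6,0,0],[0,0.6,0.6,0,0],[0,0.6,0.6,0,0],[0,0.6,0.6,0,0],[0,0.6,0.6,0,0],[0,0.6,0.6,0,0],[0,0.6,0.6,0,0],[0,0.5,0.35,0,0],[0,0,0,0,0],[0,0,0,0,0]]}}

```text
time: 4.1
tool_pos: [486.0, -178.1, 226.7]
tcp_rot: [-3.141, 0.0, 1.573]
contact_force: [0.4, -0.0, -0.6]
grip_width: 0.3
```

```bash
python3 - <<'E'
from h import *
np.set_printoptions(precision=1,suppress=True)
o=bot.get_obs();print(o['tool_pos'],o['tcp_rot'],o['joint_positions'],o['grip_width'])
M=np.array(bot.camera_model("wrist")["world_from_camera"]);print(M)
im=bot.capture("wrist");cv2.imwrite("pics/w2.png",im[:,:,::-1])
for l in ["lip","window","guard"]:
    print(l,[(round(d["p"],2),w("wrist",d["point"],M)) for d in bot.pinpoint("wrist",l)[:2]])
E
```

```text
[ 486.  -178.1  226.7] [-3.1  0.   1.6] [-0.5  0.3  1.5 -0.   1.3 -0.5] 0.2747918029358339
[[   1.    -0.    -0.   485.7]
 [   0.     1.     0.3 -105.2]
 [  -0.    -0.3    1.   386. ]
 [   0.     0.     0.     1. ]]
lip [(0.9, array([ 486.6, -136.5,  118.3]))]
window []
guard []
```

View pics/w2.png

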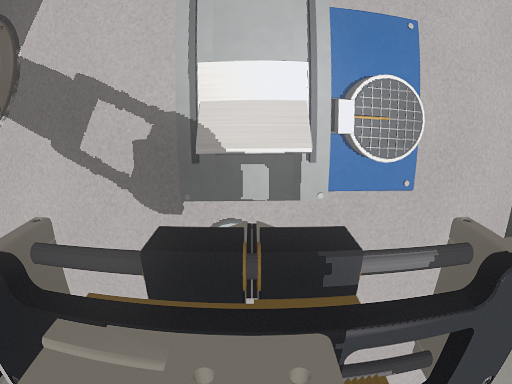

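```bash
cat >> h.py <<'E'
def wray(u,v,z,M,K):
    x=(u-K[0,2])/K[0,0];y=(v-K[1,2])/K[1,1];r=np.hypot(x,y);
    d=np.array([x/r*np.sin(r),-y/r*np.sin(r),-np.cos(r)]) if r>0 else np.array([0,0,-1.])
    D=M[:3,:3]@d;return M[:3,3]+D*(z-M[2,3])/D[2]
E
python3 - <<'E'
from h import *
np.set_printoptions(precision=1,suppress=True)
m=bot.camera_model("wrist");M=np.array(m["world_from_camera"]);K=np.array(m["mtx"]);print(K)
for n,u,v,z in [("lipL",198,152,130),("lipR",312,152,130),("plate far L",199,61,104.6),("far R",307,62,104.6),("guideL end",194,162,108),("guideR end",316,162,108),("box BL",180,200,100),("box BR",330,200,100)]:
    print(n,wray(u,v,z,M,K))
i=cv2.imread("pics/w2.png")[30:230,160:350];cv2.imwrite("pics/w2z.png",cv2.resize(i,None,fx=3,fy=3,interpolation=2))
E
```

```text
[[297.3   0.  251.4]
 [  0.  297.3 191.6]
 [  0.    0.    1. ]]
lipL [ 438.8 -140.8  130. ]
lipR [ 538.9 -140.5  130. ]
plate far L [436.3 -56.6 104.6]
far R [537.8 -57.2 104.6]
guideL end [ 430.6 -153.5  108. ]
guideR end [ 547.9 -153.2  108. ]
box BL [ 412.4 -194.2  100. ]
box BR [ 566.8 -193.9  100. ]
```

View pics/w2z.png

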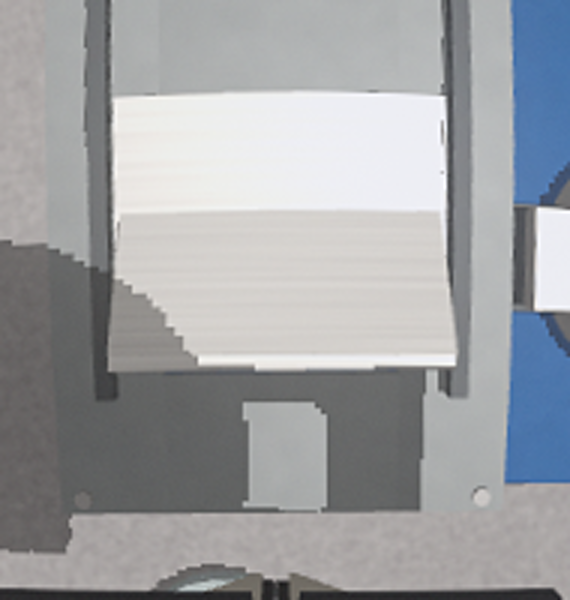

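Emit:
{"api": "servo_tool", "payload": {"series": [[0,0,0.05,0.5,0],[0,0,0,0.5,0],[0,0,0,0.5,0],[0,0,0,0.4,0],[0,0,0,0.2,0],[0,0,0,0.08,0],[0,0,0,0,0],[0,0,0,0,0]]}}

```text
time: 5.3
tool_pos: [489.2, -178.0, 118.4]
tcp_rot: [3.14, 0.001, 1.574]
contact_force: [1.0, -0.7, 0.4]
grip_width: 0.8
```

Emit:
{"api": "servo_tool", "payload": {"series": [[0,0.2,0,0,0],[0,0.2,0,0,0],[0,0.2,0,0,0],[0,0.2,0,0,0],[0,0.2,0,0,0],[0,0.2,0,0,0],[0,0.2,0,0,0],[0,0.2,0,0,0],[0,0.2,0,0,0],[0,0.04,0,0,0],[0,0,0,0,0],[0,0,0,0,0]]}}

```text
time: 6.8
tool_pos: [488.7, -85.7, 117.7]
tcp_rot: [3.141, -0.0, 1.574]
contact_force: [-0.6, 0.2, -1.3]
grip_width: 0.7
```

```bash
python3 - <<'E'
from h import *
np.set_printoptions(precision=1,suppress=True)
o=bot.get_obs();print(o['tool_pos'],o['contact_force'])
M=np.array(bot.camera_model("wrist")["world_from_camera"])
im=bot.capture("wrist");cv2.imwrite("pics/w3.png",im[:,:,::-1])
for l in ["lip"]:
    print(l,[(round(d["p"],2),w("wrist",d["point"],M)) for d in bot.pinpoint("wrist",l)[:2]])
E
```

```text
[488.7 -85.7 117.7] [-0.6  0.2 -1.3]
lip [(0.83, array([486.2, -72.3, 116.1]))]
```

View pics/w3.png

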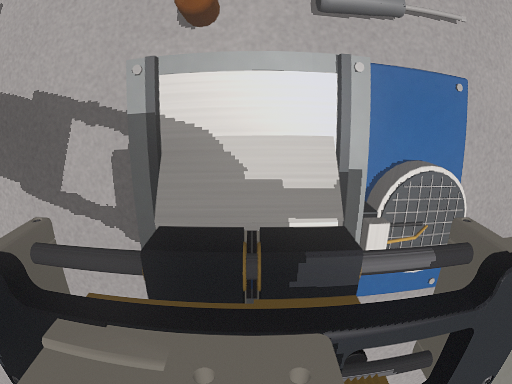

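Emit:
{"api": "servo_tool", "payload": {"series": [[0,0.06,0,0,0],[0,0.06,0,0,0],[0,0.04,0,0,0],[0,0,0,0,0]]}}

```text
time: 7.4
tool_pos: [488.5, -78.4, 117.7]
tcp_rot: [3.141, 0.002, 1.575]
contact_force: [-0.2, -5.2, -0.1]
grip_width: 0.7
```

Emit:
{"api": "servo_tool", "payload": {"series": [[0,0.03,0,0,0],[0,0.03,0,0,0],[0,0,0,0,0]]}}

```text
time: 7.78
tool_pos: [488.6, -78.2, 117.8]
tcp_rot: [3.141, 0.006, 1.575]
contact_force: [-2.1, -18.6, -1.9]
grip_width: 0.3
```

Emit:
{"api": "servo_tool", "payload": {"series": [[0,-0.2,0,0,0],[0,-0.4,0,0,0],[0,-0.4,0,-0.4,0],[0,-0.4,0,-0.6,0],[0,-0.4,0,-0.6,0],[0,0,0,-0.4,0],[0,0,0,-0.2,0],[0,0,0,0,0],[0,0,0,0,0]]}}

```text
time: 8.9
tool_pos: [488.3, -164.2, 226.7]
tcp_rot: [-3.14, -0.001, 1.574]
contact_force: [-0.1, -0.9, -0.6]
grip_width: -0.0
```

```bash
python3 - <<'E'
from h import *
np.set_printoptions(precision=1,suppress=True)
o=bot.get_obs();print(o['tool_pos'],o['tcp_rot'],o['contact_force'])
M=np.array(bot.camera_model("wrist")["world_from_camera"]);print(M)
im=bot.capture("wrist");cv2.imwrite("pics/w4.png",im[:,:,::-1])
for l in ["lip","window","pad","guard"]:
    print(l,[(round(d["p"],2),w("wrist",d["point"],M)) for d in bot.pinpoint("wrist",l)[:2]])
i=im[30:230,120:390,::-1];cv2.imwrite("pics/w4z.png",cv2.resize(i,None,fx=2.9,fy=2.9,interpolation=2))
im=bot.capture("top");cv2.imwrite("pics/t4.png",im[:,:,::-1])
for l in ["lip","window","pad","guard"]:
    print(l,[(round(d["p"],2),w("top",d["point"])) for d in bot.pinpoint("top",l)[:2]])
E
```

```text
[ 488.3 -164.2  226.7] [-3.1 -0.   1.6] [-0.1 -0.9 -0.6]
[[  1.   -0.    0.  488.1]
 [  0.    1.    0.3 -91.5]
 [ -0.   -0.3   1.  386.2]
 [  0.    0.    0.    1. ]]
lip []
window []
pad [(0.57, array([ 487.3, -108.3,   79.6]))]
guard []
lip [(0.81, array([491.1, -71.4, 122. ]))]
window []
pad [(0.84, array([ 486.3, -107. ,   77.3]))]
guard []
```

View pics/w4z.png

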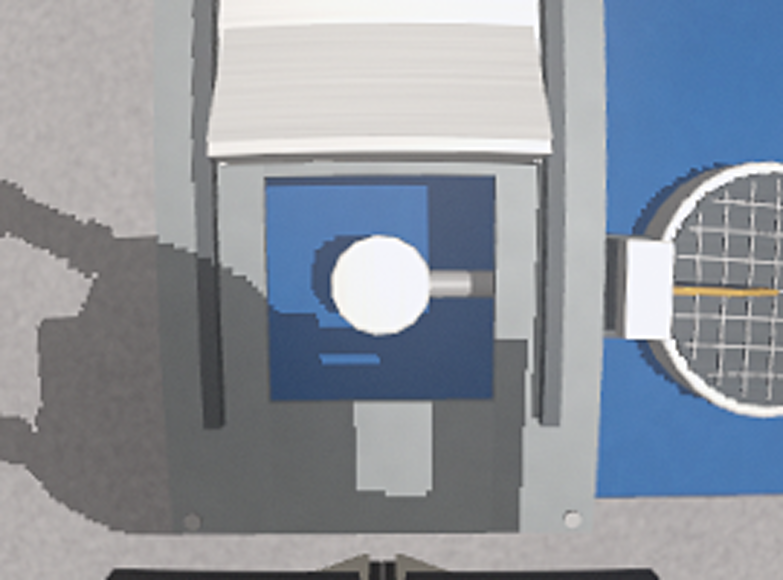

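```bash
python3 - <<'E'
from h import *
np.set_printoptions(precision=1,suppress=True)
m=bot.camera_model("wrist");M=np.array(m["world_from_camera"]);K=np.array(m["mtx"])
print(bot.get_obs()["tool_pos"])
f=lambda a,b,z:wray(120+a/2.9,30+b/2.9,z,M,K)
for n,a,b,z in [("win TL",265,177,100),("win TR",496,177,100),("BL",270,401,100),("BR",495,400,100),("pad L",331,285,78),("pad R",431,285,78),("pad T",380,235,78),("pad B",380,335,78),("lipL",208,152,130),("lipR",551,152,130),("box bl",165,531,100),("box br",598,495,100)]:
    print(n,f(a,b,z))
E
```

```text
[ 488.7 -164.7  227.7]
win TL [450. -72. 100.]
win TR [526.1 -71.7 100. ]
BL [ 450.7 -147.7  100. ]
BR [ 527.4 -147.1  100. ]
pad L [ 470.5 -109.7   78. ]
pad R [ 506.2 -109.5   78. ]
pad T [488.  -91.7  78. ]
pad B [ 488.1 -127.7   78. ]
lipL [436.9 -65.9 130. ]
lipR [538.6 -65.5 130. ]
box bl [ 410.7 -195.1  100. ]
box br [ 565.9 -180.9  100. ]
```

Emit:
{"api": "servo_tool", "payload": {"series": [[0,0.47,-0.06,0,0],[0,0.47,-0.06,0,0],[0,0,0,0.4,0],[0,0,0,0.6,0],[0,0,0,0.6,0],[0,0,0,0.5,0],[0,0,0,0.2,0],[0,0,0,0,0],[0,0,0,0,0]]}}

```text
time: 10.52
tool_pos: [483.2, -118.0, 113.7]
tcp_rot: [3.14, 0.001, 1.574]
contact_force: [-0.7, 0.2, 0.0]
grip_width: 0.3
```

Emit:
{"api": "servo_tool", "payload": {"series": [[0,0,0,0.2,0],[0,0,0,0.2,0],[0,0,0,0.2,0],[0,0,0,0.1,0],[0,0,0,0.1,0],[0,0,0,0.06,0],[0,0,0,0,0]]}}

```text
time: 11.4
tool_pos: [482.7, -117.8, 69.6]
tcp_rot: [3.141, 0.0, 1.574]
contact_force: [0.5, 0.4, -0.6]
grip_width: 0.9
```

Emit:
{"api": "servo_tool", "payload": {"series": [[0,0,0,0.05,0],[0,0,0,0.05,0],[0,0,0,0,0]]}}

```text
time: 11.78
tool_pos: [482.7, -117.8, 64.6]
tcp_rot: [3.141, 0.0, 1.574]
contact_force: [-0.6, 0.4, 0.7]
grip_width: 0.4
```

Emit:
{"api": "servo_tool", "payload": {"series": [[0,0,0,0.04,0],[0,0,0,0.03,0],[0,0,0,0,0]]}}

```text
time: 12.15
tool_pos: [482.5, -117.7, 61.1]
tcp_rot: [-3.141, 0.0, 1.574]
contact_force: [-0.1, -0.4, 1.5]
grip_width: 0.2
```

```bash
python3 - <<'E'
from h import *
o=bot.get_obs();print(o['tool_pos'],o['contact_force'])
a=bot.capture("wrist");cv2.imwrite("pics/w5.png",a[:,:,::-1])
a=bot.capture("top");cv2.imwrite("pics/t5.png",cv2.resize(a[130:300,240:440,::-1],None,fx=3.5,fy=3.5))
E
```

```text
[ 482.4872722  -117.74117478   61.05447808] [-0.13110303 -0.3611437   1.45760707]
```

View pics/w5.png

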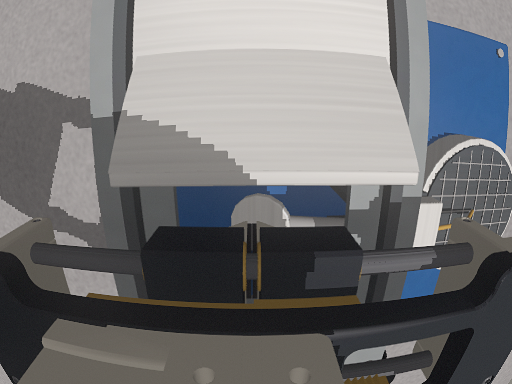

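Emit:
{"api": "servo_tool", "payload": {"series": [[0,0,0,0.03,0],[0,0,0,0.03,0],[0,0,0,0,0]]}}

```text
time: 12.62
tool_pos: [482.6, -117.7, 59.6]
tcp_rot: [3.141, 0.0, 1.574]
contact_force: [-5.6, 1.4, 15.2]
grip_width: 0.6
```

Emit:
{"api": "servo_tool", "payload": {"series": [[0,0,0,0.02,0],[0,0,0,0,0],[0,0,0,0,0]]}}

```text
time: 13.0
tool_pos: [482.7, -117.8, 59.4]
tcp_rot: [3.14, 0.001, 1.574]
contact_force: [-6.7, 2.1, 23.5]
grip_width: 0.1
```

Firmly against the stop. Rising straight out, then back to view.

Emit:
{"api": "servo_tool", "payload": {"series": [[0,0,0,-0.1,0],[0,0,0,-0.2,0],[0,0,0,-0.4,0],[0,0,0,-0.6,0],[0,0,0,-0.6,0],[0,0,0,-0.6,0],[0,0,0,-0.6,0],[0,-0.3,0,-0.3,0],[0,-0.5,0,0,0],[0,-0.2,0,0,0],[0,0,0,0,0],[0,0,0,0,0]]}}

```text
time: 14.5
tool_pos: [482.5, -167.1, 226.9]
tcp_rot: [-3.141, -0.001, 1.574]
contact_force: [-0.5, -1.1, 0.7]
grip_width: 0.4
```

```bash
python3 - <<'E'
from h import *
np.set_printoptions(precision=1,suppress=True)
o=bot.get_obs();print(o['tool_pos'],o['contact_force'])
M=np.array(bot.camera_model("wrist")["world_from_camera"])
a=bot.capture("wrist");cv2.imwrite("pics/w6.png",a[:,:,::-1])
for l in ["lip","pad"]:
    print(l,[(round(d["p"],2),w("wrist",d["point"],M)) for d in bot.pinpoint("wrist",l)[:2]])
a=bot.capture("top");cv2.imwrite("pics/t6.png",a[:,:,::-1])
for l in ["lip","pad","dish","loupe","bottle","driver"]:
    print(l,[(round(d["p"],2),w("top",d["point"])) for d in bot.pinpoint("top",l)[:2]])
E
```

```text
[ 482.5 -167.1  226.9] [-0.5 -1.1  0.7]
lip [(0.63, array([485.7, -63.3, 117.9]))]
pad []
lip [(0.73, array([490., -68., 119.]))]
pad [(0.57, array([ 486.4, -108.6,   59.6]))]
dish []
loupe []
bottle [(0.68, array([442.7,  82.1,  -7.8]))]
driver [(0.59, array([635.9, 100.5,  -9.6]))]
```

View pics/w6.png

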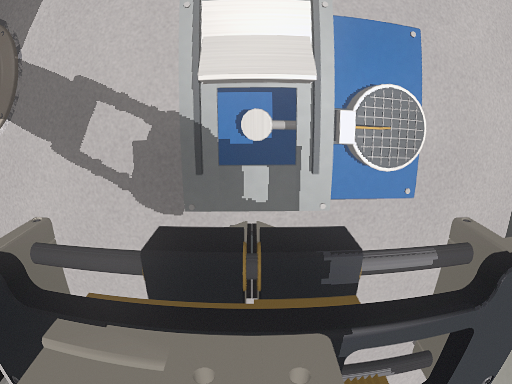

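```bash
python3 -c "
from h import *
print(bot.close_job())"
```

```text
the job is handed in; nothing more can be done
None
```

The shutter is open and the lever is down, as far as my checks show, and the job is handed in. `bot.close_job()` reports no verdict.

- **Shutter:** I pushed the lip with the shut fingertips until it hit the stop, at about 19 N with no more travel. Afterwards the top camera put the lip at y ≈ -68 and the wrist camera at y ≈ -63. Fully open should be about -67.
- **Lever:** I went down through the window with at least 13 mm of clearance to each edge, by the given finger sizes. I pressed the pad until the force reached 23 N at z = 59.4 mm. After lifting out, the top camera put the pad at z ≈ 60 mm, against about 61 mm expected for fully down. The wrist-camera network did not find the pad in that last picture, although it shows there.
- **Bystanders:** The bottle and screwdriver are where they were, within the networks' accuracy. The last top-camera detection did not find the dish or loupe. The only check on those two is that the tool stayed well above both on the way over and only came down over the guard.
- **Finish:** The arm ended at z = 227 mm, clear of everything, with the force reading near zero. The robot's clock stood at about 15 s of the 42 s allowed.

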